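Collect sealed cases, then hold the card clip open

ROBOT

A 6-joint arm with a two-finger parallel gripper is mounted at the origin on the work surface. World frame = base frame: x ahead of the robot, y to its left, z up, the work surface at z = 0. Lengths are in m, angles in rad, forces in N, time in s.
With the tool pointing down it reaches from about 0.25 to 0.775 m from the base axis. Payload 8.9 kg.
Tool frame: the origin (TCP) lies on the centre line of the jaws, within the pads' length; the fingertips stand 19 mm ahead of it and the grasp point (between the pads) is the TCP (bot.tips_ahead is the distance from the TCP to the fingertips, in m); z points along the fingers, y is the direction in which the jaws open and shut (so a half turn about z gives the same grasp; the last joint's range is limited). The gripper opens to 85 mm and grips with 20 to 120 N. Pads are 22 mm wide; open, the fingers measure 114 mm over their backs; the gripper's body (76 mm by 85 mm) begins 54 mm behind the grasp point. The pads swing forward as they close: fully open they stand 13 mm farther back than shut.
Start: joints at [1.155, 0.291, -0.153, 1.127, 0, 1.431], TCP at [0.143, 0.505, 0.25] pointing down, gripper open.
Joint ranges: [-2.52, 2.52], [-0.91, 1.74], [-1.3, 1.37], [-1.96, 2.02], [-1.52, 1.47], [-3.14, 3.14]. Speed limits (rad/s): [2.22, 2.22, 2.79, 3.14, 3.14, 3.14].

INTERFACE

Orientations are given as a 3x3 rotation matrix whose columns are the frame's x, y, z axes.
In Python, from station import sensors, read_camera, ticket, bot gives the robot as it stands. The module is installed in compiled form; this text tells all that it offers.
- The arm moves only by the tool step_arm, never from a script. Its argument "plan" is a list of rows, each an object with "claw": the opening, from 0 (shut) to 1 (fully open); "dp": the shift along the tool's x, y, z in m, a list of three; "turn": the turn about the tool's z in degrees. In form: [{"claw": claw, "dp": [x, y, z], "turn": turn}, ...]. A call has exactly 8 rows; each row shifts and turns the pose as measured when the row begins, along the tool's axes as they then stand; what a row does not reach is not made up. A row lasts 1/12 s, in which the tool goes at most 41.7 mm and 7.16 degrees, less where a joint would pass 70% of its speed; a pose out of reach is approached as far as the arm can. A call is refused whole if a number of a shift passes 0.0417 or a number of a turn 7.16, either way. A call with a gripper value outside its range is refused whole. The fingers move at their own pace and stop on an object; the grip force is fixed at half the most. Time passes only in rows, so rows that do not move let the fingers close, or fill a call up. It gives the time, the measured TCP pose, the force and the opening at its end, in the units of the state.
- sensors.observe(): the state, without advancing time (a new reading comes with each control period).
- read_camera(name): name is "scene" or "top" or "wrist"; returns a dict with "img" (384x512x3 uint8, red, green, blue), "fov_y" (degrees; the focal length in pixels is half the picture's height over the tangent of half this angle, whatever the lens; pixels are square), "cx", "cy" (the principal point, pixels), "rvec" (rotation vector, rad) and "tvec" (3), from world to camera coordinates, as OpenCV has them. Camera axes: x right, y down, z forward; pixel columns grow to the right and rows downward; lengths in m; the calibration is good to about 2 mm. A picture is of the moment at which its call begins. There is no depth.
- ticket.hand_in(): hands the job in, once; it reports no verdict.
The state is a dict: "time_s": time; "joints": joint angles; "qd": joint speeds; "tau": joint torques, N m; "eef_pos": TCP position; "ee_rot": TCP orientation; "force": force on the tool from outside, world axes, zero at the start; "torque": the same for the moment, N m; "gripper_width": finger opening in m.
Only numpy, scipy, OpenCV 4.12 (cv2) and the standard library are available. Lean on these libraries where they do the work, as an engineer would, in place of code of your own. Each camera call takes 0.05 s, during which the arm holds its last target. There are 200 camera calls.

TASK

Collect the two finished sealed cases from the sealer's catch tray into the grey tote and let go of them there. Then squeeze the handles of the spring clip, take it off the upright plate of its stand, and hold it wide open over about the middle of the top edge of the tote's record card, jaws well down either side of the card but touching neither card nor tote, so that I can slip a sheet in. Finish while still holding the clip squeezed open there (do not let it shut or let go), and leave the other things on the table where they are.

Things in the scene. Friction and masses are not known exactly. Their poses are not given: they have to be found in the camera images.
- case_a: Sealed white plastic case, 36 mm (own x) by 60 mm (own y) by 26 mm high, about 60 g, lying flat in the catch tray. Origin: centre of its underside; z up. Best gripped across the 36 mm.
- case_b: The second sealed case, identical to case_a.
- catch_tray: Fixed steel tray, open on top, in front of a white bench sealer. Outside 210 mm (own x) by 250 mm (own y), 22 mm high, walls and floor 4 mm. Origin: centre of the tray's underside, on the table. The sealer's body, 260 mm wide and 225 mm high, begins 130 mm from the origin in own +y.
- tote: Fixed grey plastic tote, open on top: outside 180 mm (own x) by 280 mm (own y), 60 mm high, walls and floor 4 mm. Origin: centre of its underside, on the table. A bracket on its own -y end carries the upright record card. A small lidded pot stands in it near that end: leave it there.
- card_top (a point): Middle of the top edge of the record card: a stiff paper-white card, 3 mm thick, 90 mm wide, standing upright 160 mm from the tote's origin in own -y, its top edge 150 mm above the table, the uppermost 84 mm of it free above the bracket. Axes as the tote's: x along the card's edge, y through its thickness, z up.
- stand: Fixed clip stand: dark foot 80 by 80 mm, 12 mm high, with an upright steel plate 4 mm thick (own y) and 50 mm wide (own x), top edge 100 mm above the table. Origin: centre of the underside.
- clip: Spring clip, 55 g, parked on the stand's plate, handles up, jaws down gripping the plate. Origin: middle of its pivot, a steel coil 12 mm in diameter and 28 mm long (own x) that rests on the plate's edge. Own z points up along the handles; own y is the direction in which the jaws spread and along which the handles are squeezed together. Two mirror-image grey plastic halves, 24 mm wide.
- clip_handles (a point): Point on the clip, midway between its two handle plates, 33 mm above the pivot. The plates (4 mm thick) reach 48 mm above the pivot; parked, they splay outwards to about 50 mm over the outsides at their tops; fully squeezed they are upright, parallel and 24 mm over the outsides. Axes as the clip's.
- clip_jaws (a point): Point on the clip, midway between its two jaw tips, 40 mm below the pivot (the jaws' lower end). Axes as the clip's.
- clip_left (a joint): Opening angle of each half of the clip, rad (both move alike): 0 as parked, jaws 4 mm apart; -0.05 shut; 0.28 fully squeezed against a stop, jaw tips about 26 mm apart. A spring shuts it: squeezing 30 mm above the pivot takes about 7 N to start and 10.5 N at the stop (more when taken lower); a grip of 15 to 30 N holds it open.
- spray: Bystander: white bottle, 56 mm across, 150 mm high; origin at its underside.
- jar: Bystander: amber jar, 60 mm across, 80 mm high; origin at its underside.
- bowl: Bystander: steel bowl, 110 mm across, 40 mm high; origin at its underside.
- tape: Bystander: paper tape roll lying flat, 56 mm across, 22 mm high; origin at its underside.
- swab_box: Bystander: small cardboard box, 40 by 60 by 30 mm; origin at its underside.
- pot: Bystander: the small lidded pot in the tote, 38 mm across, 45 mm high; origin at its underside.

How it is judged:
By the outcome, as a careful person would: the job done as asked, in the order asked, and still so for the second after the job is handed in, while the arm keeps its last pose, push and grip.
It also fails if it takes over 72 s, if anything falls off the work surface, if the arm or the gripper's body presses on something with over 40 N, if the wrist force passes 120 N, or if a joint passes its speed limit or range.

## Working session

There is one attempt and no reset: what is moved stays moved. The work goes in short steps, Python scripts to look and compute and a tool call to move; the robot and the scene stay as the last step left them, time stands still between calls to the robot, and variables do not carry over. Pictures are saved under pics/ and viewed, about 8 in all and at most 12, crops included, and the job is handed in when it is done.

Besides the shell and the picture viewer there is one more tool, called after "Emit:" as a command line: name --argument value ..., lists and objects as JSON in quotes. step_arm: Moves the arm, as the interface text tells. Its arguments: {"type":"object","properties":{"plan":{"type":"array"}},"required":["plan"]}

```bash
mkdir -p pics
cat > h.py <<'E'
import numpy as np, cv2, json
from station import sensors, read_camera, ticket, bot
def cam(n):
    c=read_camera(n); im=c['img']; f=im.shape[0]/2/np.tan(np.radians(c['fov_y'])/2)
    c['K']=np.array([[f,0,c['cx']],[0,f,c['cy']],[0,0,1.]]); c['R']=cv2.Rodrigues(np.array(c['rvec'],float))[0]; c['t']=np.array(c['tvec'],float).ravel()
    return c
def ray(c,u,v):
    d=c['R'].T@np.linalg.inv(c['K'])@np.array([u,v,1.]); return -c['R'].T@c['t'],d
def onz(c,u,v,z):
    o,d=ray(c,u,v); return o+d*(z-o[2])/d[2]
def proj(c,p):
    q=c['K']@(c['R']@np.array(p,float)+c['t']); return q[:2]/q[2]
def tri(c1,p1,c2,p2):
    o,d=ray(c1,*p1);o2,e=ray(c2,*p2)
    s=np.linalg.lstsq(np.c_[d,-e],o2-o,rcond=None)[0]; a=o+d*s[0];b=o2+e*s[1]; return (a+b)/2,np.linalg.norm(a-b)
def save(c,n,crop=None,s=1):
    im=c['img'][...,::-1]
    if crop: im=im[crop[1]:crop[3],crop[0]:crop[2]]
    cv2.imwrite('pics/'+n,cv2.resize(im,None,fx=s,fy=s,interpolation=cv2.INTER_CUBIC))
E
python3 - <<'E'
from h import *
np.set_printoptions(precision=4,suppress=True)
for n in ('top','scene'):
    c=cam(n); save(c,n+'1.png',s=1.55); print(n,-c['R'].T@c['t'],c['fov_y'],c['cx'],c['cy'],c['R'].tolist())
s=sensors.observe();print({k:np.round(v,3).tolist() for k,v in s.items()},bot.tips_ahead)
E
```

```text
top [ 0.4311 -0.027   1.017 ] 51.185246648548805 258.17851469858437 191.12834549872423 [[0.005310628300522646, -0.9999764929527438, -0.004337138340571034], [-0.9863508521228844, -0.004524377654453571, -0.16459503796682334], [0.16457154597169535, 0.005152043164749223, -0.986351693214806]]
scene [ 1.013  -0.3195  0.8511] 54.699711313812756 252.61313065479624 184.45618082559716 [[0.5313612628332607, 0.8471133639459175, -0.007359142917063355], [0.6860016969040884, -0.43536665278508113, -0.5829730263806601], [-0.49704816688622205, 0.30472089896649013, -0.8124581795564007]]
{'time_s': 0.1, 'joints': [1.155, 0.291, -0.154, 1.127, 0.0, 1.432], 'qd': [0.001, -0.001, 0.004, -0.0, -0.001, 0.002], 'tau': [0.002, -53.798, 33.192, 0.009, -0.0, -0.0], 'eef_pos': [0.143, 0.505, 0.25], 'ee_rot': [[-0.962, 0.273, -0.0], [0.273, 0.962, -0.001], [0.0, -0.001, -1.0]], 'force': [0.691, 0.652, -0.114], 'torque': [-0.008, 0.04, 0.055], 'gripper_width': 0.085} 0.019
```

View pics/top1.png

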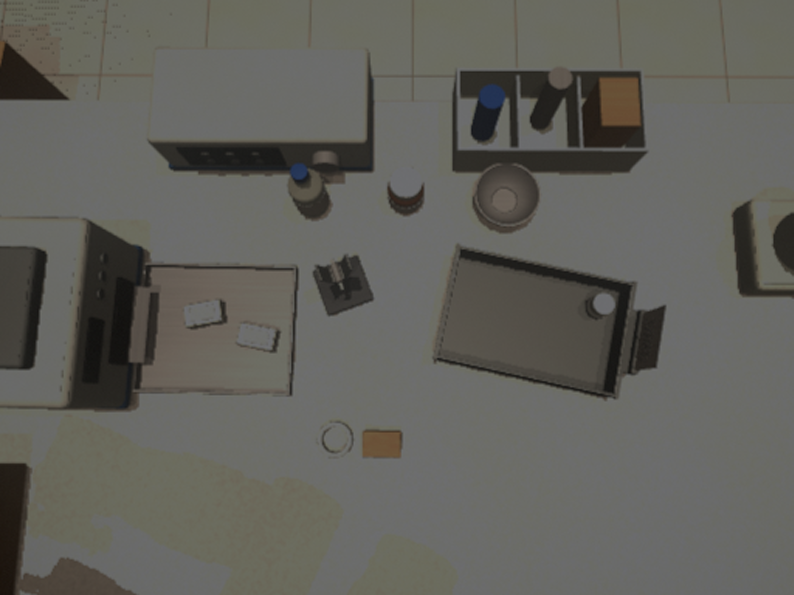

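View pics/scene1.png

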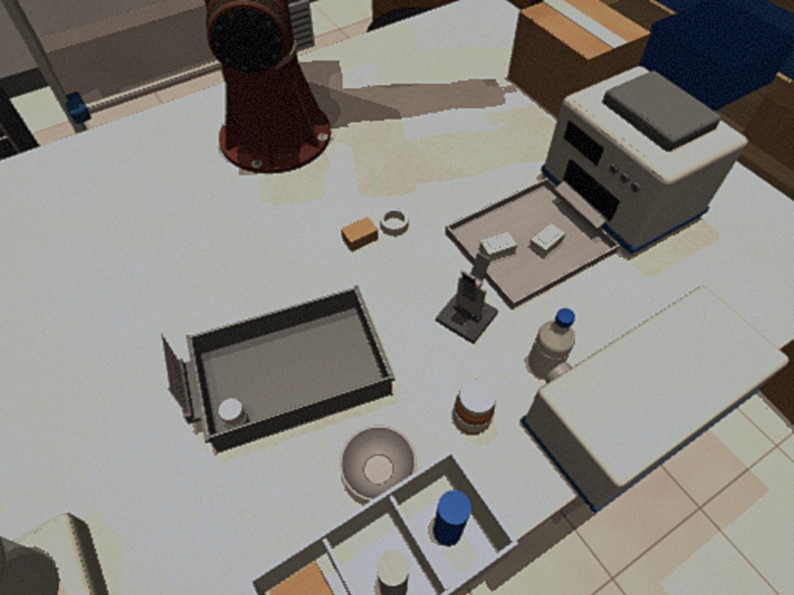

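The top view shows the cases near (203,313) and (257,336), the tote corners at (458,246), (635,285), (616,396) and (435,360), and the stand near (342,285). All of these are pixels scaled ×1.55. Next I measure them and zoom in on the stand.

Run:
```python
from h import *
np.set_printoptions(precision=4,suppress=True)
c=cam('top'); S=cam('scene')
g=cv2.cvtColor(c['img'],cv2.COLOR_RGB2GRAY)
sub=np.zeros_like(g); sub[180:240,105:188]=g[180:240,105:188]
print(np.percentile(sub[180:240,105:188],[50,90,95,97,99]))
m=((sub>np.percentile(sub[180:240,105:188],50)+18)*255).astype(np.uint8)
m=cv2.morphologyEx(m,cv2.MORPH_CLOSE,np.ones((3,3)))
for k in sorted(cv2.findContours(m,0,2)[0],key=cv2.contourArea)[-3:]:
    r=cv2.minAreaRect(k); b=cv2.boxPoints(r); P=np.array([onz(c,u,v,.03) for u,v in b])
    print('case',r,P.mean(0),np.linalg.norm(P[1]-P[0]),np.linalg.norm(P[2]-P[1]),P[:,:2].tolist())
T=np.array([(458,246),(635,284),(616,396),(435,360)])/1.55
P=np.array([onz(c,u,v,.06) for u,v in T]);print('tote',P,P.mean(0),[np.linalg.norm(P[i]-P[i-1]) for i in range(4)])
F=np.array([(314,266),(355,256),(373,301),(330,314)])/1.55
P=np.array([onz(c,u,v,.012) for u,v in F]);print('foot',P,P.mean(0),[np.linalg.norm(P[i]-P[i-1]) for i in range(4)])
K=np.array([(664,306),(658,372)])/1.55
P=np.array([onz(c,u,v,.15) for u,v in K]);print('card',P,P.mean(0),np.linalg.norm(P[1]-P[0]))
def cr(c,x,y,w=30,s=6.5):
    im=c['img'][y-w:y+w,x-w:x+w,::-1]; return cv2.resize(cv2.convertScaleAbs(im,alpha=1.6),(390,390),interpolation=cv2.INTER_CUBIC)
cv2.imwrite('pics/z1.png',np.hstack([cr(c,221,181),cr(S,302,188,40)]))
```

```text
[102. 108. 108. 109. 109.]
tote [[ 0.6718 -0.1131  0.06  ]
 [ 0.6118 -0.3892  0.06  ]
 [ 0.4387 -0.3506  0.06  ]
 [ 0.4918 -0.076   0.06  ]] [ 0.5535 -0.2322  0.06  ] [np.float64(0.18376031007692517), np.float64(0.2825411966580187), np.float64(0.17742713136877425), np.float64(0.27966120467692956)]
foot [[0.6488 0.1211 0.012 ]
 [0.6661 0.0535 0.012 ]
 [0.5906 0.0227 0.012 ]
 [0.5688 0.0927 0.012 ]] [0.6186 0.0725 0.012 ] [np.float64(0.08488039318105205), np.float64(0.06972143730877517), np.float64(0.08146450225164305), np.float64(0.07328098460179308)]
card [[ 0.5635 -0.3941  0.15  ]
 [ 0.4711 -0.3799  0.15  ]] [ 0.5173 -0.387   0.15  ] 0.09352260021990301
```

View pics/z1.png

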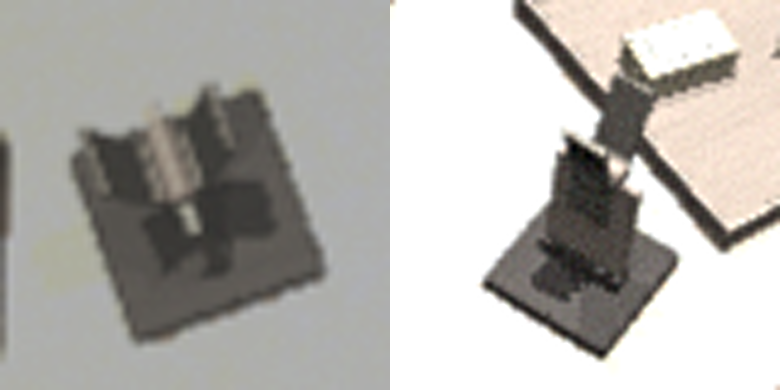

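The zoom shows the clip's handles spread along the foot's edge, about 20° off the image's horizontal. Foot corners in the crop are (75,160), (262,90), (325,270) and (140,340). The brightness mask missed the cases, so I'll mask by tint instead.

Run:
```python
from h import *
np.set_printoptions(precision=4,suppress=True)
c=cam('top'); S=cam('scene')
def rects(c,box,z):
    x0,y0,x1,y1=box; im=cv2.medianBlur(c['img'],3)[y0:y1,x0:x1].astype(int)
    d=im[...,0]-im[...,2]; med=np.median(d); print('rb',med,np.percentile(d,[2,5,10,50,90]))
    m=((d<med-6)&(im.min(2)>75)).astype(np.uint8)*255
    m=cv2.morphologyEx(m,cv2.MORPH_OPEN,np.ones((3,3)))
    cv2.imwrite('pics/m.png',m)
    for k in sorted(cv2.findContours(m,0,2)[0],key=cv2.contourArea)[-3:]:
        if cv2.contourArea(k)<60: continue
        u,v=np.array(cv2.minAreaRect(k)[0])+[x0,y0]; b=cv2.boxPoints(cv2.minAreaRect(k))+[x0,y0]
        P=np.array([onz(c,p[0],p[1],z) for p in b]); e=P[1]-P[0],P[2]-P[1]
        L=max(e,key=np.linalg.norm)
        print('blob',(u,v),cv2.contourArea(k),P.mean(0),[np.linalg.norm(x) for x in e],'long ax deg',np.degrees(np.arctan2(L[1],L[0])))
rects(c,(105,180,186,240),.03)
F=np.array([(75,160),(262,90),(325,270),(140,340)])/6.5+[191,151]
P=np.array([onz(c,u,v,.012) for u,v in F]);print('foot',P,P.mean(0),[np.linalg.norm(P[i]-P[i-1]) for i in range(4)])
# scene foot corners 390/80 px
F=np.array([(487,285),(560-5,195),(678,258),(603,350)],float); F=(F-[390,0])/4.875+[262,148]
P=np.array([onz(S,u,v,.012) for u,v in F[[0,2,3]]]);print('footS',P,(P[0]+P[1])/2)
H=np.array([[(82,130),(104,200)],[(210,85),(234,152)]])/6.5+[191,151]
P=np.array([[onz(c,u,v,.152) for u,v in h] for h in H]);print('handles',P,P.mean((0,1)))
s=sensors.observe()['time_s'];print(s)
```

```text
rb 15.0 [-1.  2.  3. 15. 17.]
blob (np.float64(130.1400032043457), np.float64(201.4799976348877)) 260.5 [0.5682 0.2967 0.03  ] [np.float64(0.05718850127972735), np.float64(0.03334150937401637)] long ax deg -81.45493428325132
blob (np.float64(164.5384635925293), np.float64(217.3076934814453)) 270.0 [0.5291 0.2093 0.03  ] [np.float64(0.035774006457338366), np.float64(0.055903618433237046)] long ax deg -101.00342358967501
foot [[0.6383 0.1209 0.012 ]
 [0.6669 0.0477 0.012 ]
 [0.5949 0.0218 0.012 ]
 [0.567  0.0935 0.012 ]] [0.6168 0.071  0.012 ] [np.float64(0.07643163099992274), np.float64(0.07858352500648409), np.float64(0.07649735768139423), np.float64(0.07693764042921711)]
footS [[0.6027 0.0228 0.012 ]
 [0.6447 0.1219 0.012 ]
 [0.6695 0.0517 0.012 ]] [0.6237 0.0723 0.012 ]
handles [[[0.6199 0.0982 0.152 ]
  [0.5957 0.0901 0.152 ]]

 [[0.6357 0.055  0.152 ]
  [0.6125 0.0464 0.152 ]]] [0.6159 0.0724 0.152 ]
0.3
```

Cases: a (0.568, 0.297) with its grip axis at 8.5°, b (0.529, 0.209) at −11°. Their sizes and the foot agree with the given dimensions. I'll move clear of the sealer first.

Add to h.py:
```python
def goto(x,y,z,yaw):
    s=sensors.observe();R=np.array(s['ee_rot']);p=np.array(s['eef_pos'])
    a=np.degrees(np.arctan2(R[1,1],R[0,1])); dy=(yaw-a+90)%180-90
    t=np.array([x,y,z])-p; Rn=R@cv2.Rodrigues(np.array([0,0,-np.radians(dy)]))[0]
    print('t',round(s['time_s'],2),'p',p.round(4),'yaw',round(a,1),'| dp now',(R.T@t).round(4),'| dp after turn',(Rn.T@t).round(4),'| turn',round(-dy,1),'| F',np.round(s['force'],1),'w',round(s['gripper_width'],4),'q6',round(s['joints'][5],2))
```

```text
(no output)
```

Emit:
step_arm --plan '[{"claw": 1, "dp": [-0.02, -0.021, 0], "turn": 0}, {"claw": 1, "dp": [-0.02, -0.021, 0], "turn": 0}, {"claw": 1, "dp": [-0.02, -0.021, 0], "turn": 0}, {"claw": 1, "dp": [-0.02, -0.021, 0], "turn": 0}, {"claw": 1, "dp": [-0.02, -0.021, 0], "turn": 0}, {"claw": 1, "dp": [-0.02, -0.021, 0], "turn": 0}, {"claw": 1, "dp": [-0.02, -0.021, 0], "turn": 0}, {"claw": 1, "dp": [-0.02, -0.021, 0], "turn": 0}]'

```text
time_s: 0.97
eef_pos: [0.2529, 0.2956, 0.2488]
ee_rot: [[-0.964, 0.265, -0.0], [0.265, 0.964, 0.002], [0.0, 0.001, -1.0]]
force: [0.5, 1.0, 0.2]
gripper_width: 0.0854
```

Emit:
step_arm --plan '[{"claw": 1, "dp": [-0.038, 0.0105, 0], "turn": 0}, {"claw": 1, "dp": [-0.038, 0.0105, 0], "turn": 0}, {"claw": 1, "dp": [-0.038, 0.0105, 0], "turn": 0}, {"claw": 1, "dp": [-0.038, 0.0105, 0], "turn": 0}, {"claw": 1, "dp": [-0.038, 0.0105, 0], "turn": 0}, {"claw": 1, "dp": [-0.038, 0.0105, 0], "turn": 0}, {"claw": 1, "dp": [-0.038, 0.0105, 0], "turn": 0}, {"claw": 1, "dp": [-0.038, 0.0105, 0], "turn": 0}]'

```text
time_s: 1.63
eef_pos: [0.5761, 0.2869, 0.2489]
ee_rot: [[-0.964, 0.266, -0.001], [0.266, 0.964, 0.001], [0.001, 0.001, -1.0]]
force: [1.7, 0.7, -0.4]
gripper_width: 0.0857
```

Emit:
step_arm --plan '[{"claw": 1, "dp": [0, 0, 0.01], "turn": 7}, {"claw": 1, "dp": [0, 0, 0.01], "turn": 7}, {"claw": 1, "dp": [0, 0, 0.01], "turn": 7}, {"claw": 1, "dp": [0, 0, 0.01], "turn": 7}, {"claw": 1, "dp": [0, 0, 0.01], "turn": 7}, {"claw": 1, "dp": [0, 0, 0.01], "turn": 7}, {"claw": 1, "dp": [0, 0, 0.01], "turn": 7}, {"claw": 1, "dp": [0, 0, 0.01], "turn": 7}]'

```text
time_s: 2.3
eef_pos: [0.5886, 0.2851, 0.1625]
ee_rot: [[-0.296, 0.955, 0.004], [0.955, 0.296, 0.002], [0.001, 0.004, -1.0]]
force: [0.1, -0.4, -0.0]
gripper_width: 0.085
```

Run:
```python
from h import *
goto(.568,.297,.028,8.5)
c=cam('wrist');save(c,'w1.png',s=1)
print(proj(c,(.568,.297,.03)),proj(c,(.529,.209,.03)),-c['R'].T@c['t'])
```

```text
t 2.3 p [0.5886 0.2851 0.1625] yaw 17.2 | dp now [ 0.0174 -0.0167  0.1344] | dp after turn [ 0.0146 -0.0192  0.1344] | turn 8.7 | F [ 0.1 -0.4 -0. ] w 0.085 q6 1.61
[234.56332708 162.21773018] [163.17666746 244.51267279] [0.56833155 0.35091181 0.28608382]
```

View pics/w1.png

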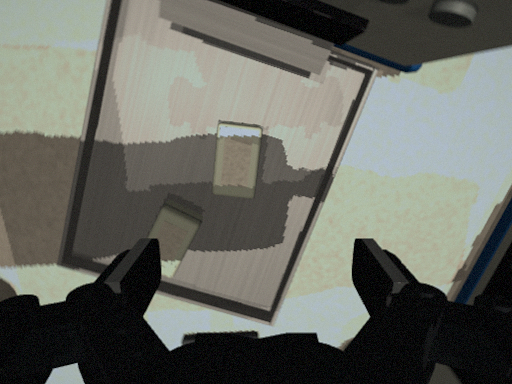

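The wrist view shows case a centred near (237,159); my estimate projects to (235,162), about 1.5 mm off. Case b is partly behind a finger. I'll descend on a.

Emit:
step_arm --plan '[{"claw": 1, "dp": [0, 0, 0], "turn": 4.4}, {"claw": 1, "dp": [0, 0, 0], "turn": 4.4}, {"claw": 1, "dp": [0.007, -0.0095, 0.01], "turn": 0}, {"claw": 1, "dp": [0.007, -0.0095, 0.02], "turn": 0}, {"claw": 1, "dp": [0, 0, 0.025], "turn": 0}, {"claw": 1, "dp": [0, 0, 0.025], "turn": 0}, {"claw": 1, "dp": [0, 0, 0.015], "turn": 0}, {"claw": 1, "dp": [0, 0, 0], "turn": 0}]'

```text
time_s: 3.02
eef_pos: [0.5668, 0.2968, 0.0635]
ee_rot: [[-0.152, 0.988, 0.002], [0.988, 0.152, 0.001], [0.001, 0.002, -1.0]]
force: [-0.1, 0.2, 0.5]
gripper_width: 0.0856
```

```bash
python3 -c "
from h import *
goto(.568,.297,.028,8.5)"
```

```text
t 3.02 p [0.5668 0.2968 0.0635] yaw 8.7 | dp now [-0.      0.0011  0.0355] | dp after turn [-0.      0.0011  0.0355] | turn 0.2 | F [-0.1  0.2  0.5] w 0.0856 q6 1.79
```

Emit:
step_arm --plan '[{"claw": 1, "dp": [0, 0.001, 0.016], "turn": 0}, {"claw": 1, "dp": [0, 0, 0.014], "turn": 0}, {"claw": 1, "dp": [0, 0, 0.005], "turn": 0}, {"claw": 0, "dp": [0, 0, 0], "turn": 0}, {"claw": 0, "dp": [0, 0, 0], "turn": 0}, {"claw": 0, "dp": [0, 0, 0], "turn": 0}, {"claw": 0, "dp": [0, 0, 0], "turn": 0}, {"claw": 0, "dp": [0, 0, 0], "turn": 0}]'

```text
time_s: 3.68
eef_pos: [0.5715, 0.2984, 0.0345]
ee_rot: [[-0.163, 0.987, 0.008], [0.987, 0.163, 0.003], [0.002, 0.009, -1.0]]
force: [0.0, 0.3, -0.5]
gripper_width: 0.0341
```

Emit:
step_arm --plan '[{"claw": 0, "dp": [0, 0, 0], "turn": 0}, {"claw": 0, "dp": [0, 0, 0], "turn": 0}, {"claw": 0, "dp": [0, 0, -0.02], "turn": 0}, {"claw": 0, "dp": [0, 0, -0.035], "turn": 0}, {"claw": 0, "dp": [0, 0, -0.04], "turn": 0}, {"claw": 0, "dp": [0, 0, -0.04], "turn": 0}, {"claw": 0, "dp": [0, 0, -0.04], "turn": 0}, {"claw": 0, "dp": [0, 0, -0.03], "turn": 0}]'

```text
time_s: 4.35
eef_pos: [0.565, 0.2957, 0.2408]
ee_rot: [[-0.164, 0.987, -0.006], [0.987, 0.164, -0.002], [-0.001, -0.006, -1.0]]
force: [0.4, 0.1, 0.1]
gripper_width: 0.0344
```

```bash
python3 -c "
from h import *
goto(.568,-.175,.22,8.5)"
```

```text
t 4.35 p [0.565  0.2957 0.2408] yaw 9.4 | dp now [-0.4648 -0.0738  0.0217] | dp after turn [-0.4659 -0.0664  0.0217] | turn 0.9 | F [0.4 0.1 0.1] w 0.0344 q6 1.77
```

Gripped at 34 mm. I'll carry it across at height.

Emit:
step_arm --plan '[{"claw": 0, "dp": [-0.0395, -0.006, 0], "turn": 0}, {"claw": 0, "dp": [-0.0395, -0.006, 0], "turn": 0}, {"claw": 0, "dp": [-0.0395, -0.006, 0], "turn": 0}, {"claw": 0, "dp": [-0.0395, -0.006, 0], "turn": 0}, {"claw": 0, "dp": [-0.0395, -0.006, 0], "turn": 0}, {"claw": 0, "dp": [-0.0395, -0.006, 0], "turn": 0}, {"claw": 0, "dp": [-0.0395, -0.006, 0], "turn": 0}, {"claw": 0, "dp": [-0.0395, -0.006, 0], "turn": 0}]'

```text
time_s: 5.02
eef_pos: [0.5744, -0.0263, 0.2525]
ee_rot: [[-0.178, 0.984, 0.015], [0.984, 0.178, 0.005], [0.003, 0.016, -1.0]]
force: [1.1, 0.1, -0.6]
gripper_width: 0.0345
```

Emit:
step_arm --plan '[{"claw": 0, "dp": [-0.0395, -0.006, 0], "turn": 0}, {"claw": 0, "dp": [-0.0395, -0.006, 0], "turn": 0}, {"claw": 0, "dp": [-0.02, -0.003, 0], "turn": 0}, {"claw": 0, "dp": [0, 0, 0.01], "turn": 7}, {"claw": 0, "dp": [0, 0, 0.02], "turn": 7}, {"claw": 0, "dp": [0, 0, 0.02], "turn": 7}, {"claw": 0, "dp": [0, 0, 0.01], "turn": 0}, {"claw": 0, "dp": [0, 0, 0], "turn": 0}]'

```text
time_s: 5.68
eef_pos: [0.5772, -0.1426, 0.192]
ee_rot: [[0.203, 0.979, 0.02], [0.979, -0.203, 0.001], [0.005, 0.019, -1.0]]
force: [0.3, 0.8, -0.3]
gripper_width: 0.0346
```

```bash
python3 -c "
from h import *
goto(.5716,-.144,.04,-11.6)
c=cam('wrist');save(c,'w2.png')"
```

```text
t 5.68 p [ 0.5772 -0.1426  0.192 ] yaw -11.7 | dp now [-0.0033 -0.0081  0.1518] | dp after turn [-0.0032 -0.0082  0.1518] | turn -0.1 | F [ 0.3  0.8 -0.3] w 0.0346 q6 1.41
```

View pics/w2.png

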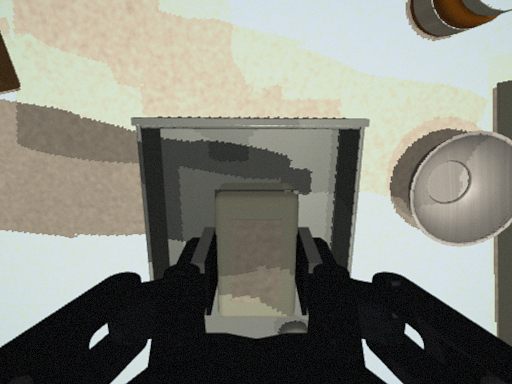

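The wrist view shows case a held between the pads at (257,255), above the tote's far end, with the rim at row 122. I'll lower it.

Emit:
step_arm --plan '[{"claw": 0, "dp": [-0.0016, -0.004, 0.02], "turn": 0}, {"claw": 0, "dp": [-0.0016, -0.004, 0.03], "turn": 0}, {"claw": 0, "dp": [0, 0, 0.03], "turn": 0}, {"claw": 0, "dp": [0, 0, 0.03], "turn": 0}, {"claw": 0, "dp": [0, 0, 0.02], "turn": 0}, {"claw": 0, "dp": [0, 0, 0.012], "turn": 0}, {"claw": 0, "dp": [0, 0, 0], "turn": 0}, {"claw": 0, "dp": [0, 0, 0], "turn": 0}]'

```text
time_s: 6.4
eef_pos: [0.5795, -0.1441, 0.056]
ee_rot: [[0.17, 0.985, 0.034], [0.985, -0.17, -0.004], [0.002, 0.035, -0.999]]
force: [-0.8, 0.1, 0.0]
gripper_width: 0.0349
```

```bash
python3 -c "
from h import *
goto(.5716,-.144,.038,-11.6)"
```

```text
t 6.4 p [ 0.5795 -0.1441  0.056 ] yaw -9.8 | dp now [-0.0013 -0.0084  0.0177] | dp after turn [-0.0016 -0.0084  0.0177] | turn 1.8 | F [-0.8  0.1  0. ] w 0.0349 q6 1.37
```

Emit:
step_arm --plan '[{"claw": 0, "dp": [-0.001, -0.004, 0.006], "turn": 1}, {"claw": 0, "dp": [0, -0.003, 0.006], "turn": 0}, {"claw": 0, "dp": [0, 0, 0.005], "turn": 0}, {"claw": 0, "dp": [0, 0, 0], "turn": 0}, {"claw": 1, "dp": [0, 0, 0], "turn": 0}, {"claw": 1, "dp": [0, 0, 0], "turn": 0}, {"claw": 1, "dp": [0, 0, 0], "turn": 0}, {"claw": 1, "dp": [0, 0, 0], "turn": 0}]'

```text
time_s: 7.07
eef_pos: [0.5764, -0.145, 0.0434]
ee_rot: [[0.184, 0.982, 0.043], [0.983, -0.184, -0.007], [0.001, 0.043, -0.999]]
force: [0.5, -0.3, -0.2]
gripper_width: 0.0807
```

Emit:
step_arm --plan '[{"claw": 1, "dp": [0, 0, -0.02], "turn": 0}, {"claw": 1, "dp": [0, 0, -0.03], "turn": 0}, {"claw": 1, "dp": [0, 0, -0.035], "turn": 0}, {"claw": 1, "dp": [0, 0, -0.04], "turn": 0}, {"claw": 1, "dp": [0, 0, -0.04], "turn": 0}, {"claw": 1, "dp": [0, 0, -0.04], "turn": 0}, {"claw": 1, "dp": [0, 0, -0.02], "turn": 0}, {"claw": 1, "dp": [0, 0, 0], "turn": 0}]'

```text
time_s: 7.73
eef_pos: [0.5647, -0.1426, 0.2781]
ee_rot: [[0.184, 0.982, 0.04], [0.983, -0.184, -0.006], [0.001, 0.04, -0.999]]
force: [-0.2, -0.8, -1.1]
gripper_width: 0.0853
```

```bash
python3 -c "
from h import *
goto(.529,.209,.24,-11)
s=sensors.observe();print(np.round(s['ee_rot'],3))
c=cam('wrist');save(c,'w3.png')"
```

```text
t 7.73 p [ 0.5647 -0.1426  0.2781] yaw -10.6 | dp now [ 0.339  -0.1013  0.0345] | dp after turn [ 0.3383 -0.1036  0.0345] | turn 0.4 | F [-0.2 -0.8 -1.1] w 0.0853 q6 1.38
[[ 0.184  0.982  0.04 ]
 [ 0.983 -0.184 -0.006]
 [ 0.001  0.04  -0.999]]
```

Emit:
step_arm --plan '[{"claw": 1, "dp": [0.038, -0.0113, 0.004], "turn": 0}, {"claw": 1, "dp": [0.038, -0.0113, 0.004], "turn": 0}, {"claw": 1, "dp": [0.038, -0.0113, 0.004], "turn": 0}, {"claw": 1, "dp": [0.038, -0.0113, 0.004], "turn": 0}, {"claw": 1, "dp": [0.038, -0.0113, 0.004], "turn": 0}, {"claw": 1, "dp": [0.038, -0.0113, 0.004], "turn": 0}, {"claw": 1, "dp": [0.038, -0.0113, 0.004], "turn": 0}, {"claw": 1, "dp": [0.038, -0.0113, 0.004], "turn": 0}]'

```text
time_s: 8.45
eef_pos: [0.5309, 0.1761, 0.2307]
ee_rot: [[0.198, 0.98, 0.032], [0.98, -0.197, -0.01], [-0.003, 0.033, -0.999]]
force: [0.4, 0.5, 0.5]
gripper_width: 0.0856
```

```bash
python3 -c "
from h import *
goto(.529,.209,.03,-11)
s=sensors.observe();print(np.round(s['ee_rot'],3),np.round(s['qd'],3))"
```

```text
t 8.45 p [0.5309 0.1761 0.2307] yaw -11.4 | dp now [ 0.0325 -0.0151  0.2002] | dp after turn [ 0.0326 -0.0149  0.2002] | turn -0.4 | F [0.4 0.5 0.5] w 0.0856 q6 1.97
[[ 0.198  0.98   0.032]
 [ 0.98  -0.197 -0.01 ]
 [-0.003  0.033 -0.999]] [ 0.909  0.241  0.154 -0.058 -0.03   0.907]
```

Emit:
step_arm --plan '[{"claw": 1, "dp": [0.02, -0.003, 0.005], "turn": 0}, {"claw": 1, "dp": [0.004, -0.003, 0.02], "turn": 0}, {"claw": 1, "dp": [0, -0.003, 0.03], "turn": 0}, {"claw": 1, "dp": [0, -0.002, 0.03], "turn": 0}, {"claw": 1, "dp": [0, -0.002, 0.03], "turn": 0}, {"claw": 1, "dp": [0, -0.001, 0.02], "turn": 0}, {"claw": 1, "dp": [0, 0, 0.008], "turn": 0}, {"claw": 1, "dp": [0, 0, 0], "turn": 0}]'

```text
time_s: 9.12
eef_pos: [0.516, 0.2114, 0.0703]
ee_rot: [[0.185, 0.983, 0.019], [0.983, -0.185, -0.01], [-0.007, 0.021, -1.0]]
force: [0.4, 0.0, 1.0]
gripper_width: 0.0852
```

```bash
python3 -c "
from h import *
goto(.529,.209,.03,-11)
s=sensors.observe();print(np.round(s['ee_rot'],3),np.round(s['qd'],3))"
```

```text
t 9.12 p [0.516  0.2114 0.0703] yaw -10.6 | dp now [0.0003 0.0124 0.0406] | dp after turn [0.0004 0.0124 0.0406] | turn 0.4 | F [0.4 0.  1. ] w 0.0852 q6 2.02
[[ 0.185  0.983  0.019]
 [ 0.983 -0.185 -0.01 ]
 [-0.007  0.021 -1.   ]] [ 0.002  0.013 -0.018 -0.     0.001  0.   ]
```

Emit:
step_arm --plan '[{"claw": 1, "dp": [0, 0.006, 0.005], "turn": 0}, {"claw": 1, "dp": [0, 0.006, 0.012], "turn": 0}, {"claw": 1, "dp": [0, 0, 0.014], "turn": 0}, {"claw": 1, "dp": [0, 0, 0.008], "turn": 0}, {"claw": 1, "dp": [0, 0, 0.002], "turn": 0}, {"claw": 0, "dp": [0, 0, 0], "turn": 0}, {"claw": 0, "dp": [0, 0, 0], "turn": 0}, {"claw": 0, "dp": [0, 0, 0], "turn": 0}]'

```text
time_s: 9.78
eef_pos: [0.5351, 0.2083, 0.0301]
ee_rot: [[0.186, 0.982, 0.026], [0.982, -0.186, -0.009], [-0.004, 0.027, -1.0]]
force: [-0.3, 0.6, 0.3]
gripper_width: 0.0519
```

Emit:
step_arm --plan '[{"claw": 0, "dp": [0, 0, 0], "turn": 0}, {"claw": 0, "dp": [0, 0, 0], "turn": 0}, {"claw": 0, "dp": [0, 0, 0], "turn": 0}, {"claw": 0, "dp": [0, 0, -0.02], "turn": 0}, {"claw": 0, "dp": [0, 0, -0.035], "turn": 0}, {"claw": 0, "dp": [0, 0, -0.04], "turn": 0}, {"claw": 0, "dp": [0, 0, -0.04], "turn": 0}, {"claw": 0, "dp": [0, 0, -0.04], "turn": 0}]'

```text
time_s: 10.45
eef_pos: [0.5249, 0.2086, 0.2051]
ee_rot: [[0.186, 0.982, 0.012], [0.983, -0.186, -0.012], [-0.01, 0.014, -1.0]]
force: [1.2, 0.5, -1.3]
gripper_width: 0.0346
```

```bash
python3 -c "
from h import *
goto(.5555,-.222,.22,-11.6)
s=sensors.observe();print(np.round(s['ee_rot'],3),np.round(s['qd'],3))"
```

```text
t 10.45 p [0.5249 0.2086 0.2051] yaw -10.7 | dp now [-0.4175  0.1102 -0.0092] | dp after turn [-0.4158  0.1167 -0.0092] | turn 0.9 | F [ 1.2  0.5 -1.3] w 0.0346 q6 2.01
[[ 0.186  0.982  0.012]
 [ 0.983 -0.186 -0.012]
 [-0.01   0.014 -1.   ]] [ 0.013 -0.404  0.77   1.178 -0.002  0.016]
```

Emit:
step_arm --plan '[{"claw": 0, "dp": [-0.038, 0.01, -0.005], "turn": 0}, {"claw": 0, "dp": [-0.038, 0.01, -0.003], "turn": 0}, {"claw": 0, "dp": [-0.038, 0.01, 0], "turn": 0}, {"claw": 0, "dp": [-0.038, 0.01, 0], "turn": 0}, {"claw": 0, "dp": [-0.038, 0.01, 0], "turn": 0}, {"claw": 0, "dp": [-0.038, 0.01, 0], "turn": 0}, {"claw": 0, "dp": [-0.038, 0.01, 0], "turn": 0}, {"claw": 0, "dp": [-0.038, 0.01, 0], "turn": 0}]'

```text
time_s: 11.12
eef_pos: [0.5536, -0.1077, 0.2317]
ee_rot: [[0.171, 0.985, 0.036], [0.985, -0.171, -0.008], [-0.001, 0.037, -0.999]]
force: [0.7, 0.3, -0.4]
gripper_width: 0.0345
```

Emit:
step_arm --plan '[{"claw": 0, "dp": [-0.038, 0.01, 0], "turn": 0}, {"claw": 0, "dp": [-0.038, 0.01, 0], "turn": 0}, {"claw": 0, "dp": [-0.03, 0.008, 0], "turn": 0}, {"claw": 0, "dp": [0, 0, 0], "turn": 0}, {"claw": 0, "dp": [0, 0, 0.015], "turn": 0}, {"claw": 0, "dp": [0, 0, 0.025], "turn": 0}, {"claw": 0, "dp": [0, 0, 0.025], "turn": 0}, {"claw": 0, "dp": [0, 0, 0.01], "turn": 0}]'

```text
time_s: 11.78
eef_pos: [0.5666, -0.235, 0.1601]
ee_rot: [[0.182, 0.982, 0.045], [0.983, -0.181, -0.015], [-0.007, 0.047, -0.999]]
force: [-0.9, 0.0, -0.6]
gripper_width: 0.0347
```

```bash
python3 -c "
from h import *
goto(.554,-.228,.035,-11.6)
s=sensors.observe();print(np.round(s['ee_rot'],3),np.round(s['qd'],3))"
```

```text
t 11.78 p [ 0.5666 -0.235   0.1601] yaw -10.4 | dp now [ 0.0054 -0.0195  0.1243] | dp after turn [ 0.005  -0.0196  0.1243] | turn 1.2 | F [-0.9  0.  -0.6] w 0.0347 q6 1.24
[[ 0.182  0.982  0.045]
 [ 0.983 -0.181 -0.015]
 [-0.007  0.047 -0.999]] [ 0.002  0.086 -0.135 -0.241  0.002  0.003]
```

Emit:
step_arm --plan '[{"claw": 0, "dp": [0.003, -0.004, 0.02], "turn": 1}, {"claw": 0, "dp": [0.002, -0.004, 0.025], "turn": 0}, {"claw": 0, "dp": [0, -0.004, 0.025], "turn": 0}, {"claw": 0, "dp": [0, -0.003, 0.025], "turn": 0}, {"claw": 0, "dp": [0, -0.003, 0.018], "turn": 0}, {"claw": 0, "dp": [0, 0, 0.005], "turn": 0}, {"claw": 0, "dp": [0, 0, 0], "turn": 0}, {"claw": 0, "dp": [0, 0, 0], "turn": 0}]'

```text
time_s: 12.45
eef_pos: [0.5552, -0.2255, 0.0384]
ee_rot: [[0.197, 0.979, 0.045], [0.98, -0.196, -0.014], [-0.005, 0.047, -0.999]]
force: [-0.3, -0.8, -0.7]
gripper_width: 0.0348
```

```bash
python3 -c "
from h import *
goto(.554,-.228,.035,-11.6)"
```

```text
t 12.45 p [ 0.5552 -0.2255  0.0384] yaw -11.3 | dp now [-0.0027 -0.0008  0.0034] | dp after turn [-0.0027 -0.0008  0.0034] | turn 0.3 | F [-0.3 -0.8 -0.7] w 0.0348 q6 1.26
```

Emit:
step_arm --plan '[{"claw": 0, "dp": [0, 0, 0.004], "turn": 0}, {"claw": 0, "dp": [0, 0, 0.003], "turn": 0}, {"claw": 0, "dp": [0, 0, 0], "turn": 0}, {"claw": 1, "dp": [0, 0, 0], "turn": 0}, {"claw": 1, "dp": [0, 0, 0], "turn": 0}, {"claw": 1, "dp": [0, 0, 0], "turn": 0}, {"claw": 1, "dp": [0, 0, 0], "turn": 0}, {"claw": 1, "dp": [0, 0, 0], "turn": 0}]'

```text
time_s: 13.12
eef_pos: [0.5601, -0.2277, 0.0371]
ee_rot: [[0.197, 0.979, 0.053], [0.98, -0.196, -0.019], [-0.008, 0.056, -0.998]]
force: [0.2, -0.1, 0.2]
gripper_width: 0.085
```

Emit:
step_arm --plan '[{"claw": 1, "dp": [0, 0, -0.02], "turn": 0}, {"claw": 1, "dp": [0, 0, -0.035], "turn": 0}, {"claw": 1, "dp": [0, 0, -0.04], "turn": 0}, {"claw": 1, "dp": [0, 0, -0.04], "turn": 0}, {"claw": 1, "dp": [0, 0, -0.04], "turn": 0}, {"claw": 1, "dp": [0, 0, -0.03], "turn": 0}, {"claw": 1, "dp": [0, 0, -0.015], "turn": 0}, {"claw": 1, "dp": [0, 0, 0], "turn": 0}]'

```text
time_s: 13.78
eef_pos: [0.5456, -0.2224, 0.2658]
ee_rot: [[0.197, 0.979, 0.049], [0.98, -0.196, -0.017], [-0.007, 0.052, -0.999]]
force: [0.2, 0.9, -0.7]
gripper_width: 0.0851
```

Emit:
step_arm --plan '[{"claw": 1, "dp": [0.038, 0, 0], "turn": 0}, {"claw": 1, "dp": [0.038, 0, 0], "turn": 0}, {"claw": 1, "dp": [0.038, 0, 0], "turn": 0}, {"claw": 1, "dp": [0.038, 0, 0], "turn": 0}, {"claw": 1, "dp": [0.038, 0, 0], "turn": 0}, {"claw": 1, "dp": [0.038, 0, 0], "turn": 0}, {"claw": 1, "dp": [0.02, 0, 0], "turn": 0}, {"claw": 1, "dp": [0, 0, 0], "turn": 0}]'

```text
time_s: 14.45
eef_pos: [0.5959, 0.0281, 0.2593]
ee_rot: [[0.204, 0.978, 0.048], [0.979, -0.203, -0.019], [-0.008, 0.051, -0.999]]
force: [-1.0, 0.1, 0.0]
gripper_width: 0.0859
```

```bash
python3 -c "
from h import *
goto(.616,.0722,.22,109.9)
s=sensors.observe();print(np.round(s['ee_rot'],3),np.round(s['qd'],3))
c=cam('top');save(c,'top2.png',(200,140,440,280),3.3)"
```

```text
t 14.45 p [0.5959 0.0281 0.2593] yaw -11.7 | dp now [0.0476 0.0086 0.0394] | dp after turn [ 0.0323 -0.036   0.0394] | turn 58.4 | F [-1.   0.1  0. ] w 0.0859 q6 1.71
[[ 0.204  0.978  0.048]
 [ 0.979 -0.203 -0.019]
 [-0.008  0.051 -0.999]] [ 0.008  0.006 -0.022 -0.014 -0.01  -0.017]
```

View pics/top2.png

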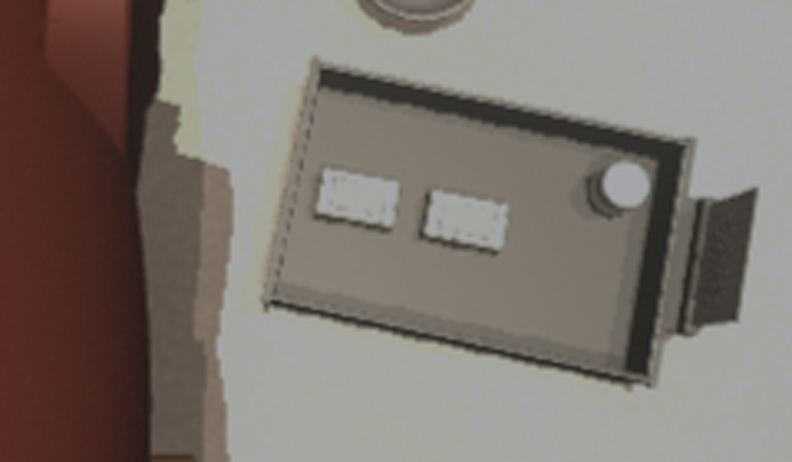

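Both cases lie in the tote at crop (357,197) and (466,219). The pot is at (625,185) and the card at (735,255). Now I'll turn to the clip.

Emit:
step_arm --plan '[{"claw": 1, "dp": [0.01, 0.002, 0], "turn": 7}, {"claw": 1, "dp": [0.01, 0, 0], "turn": 7}, {"claw": 1, "dp": [0.01, -0.005, 0], "turn": 7}, {"claw": 1, "dp": [0.008, -0.005, 0], "turn": 7}, {"claw": 1, "dp": [0.002, -0.005, 0], "turn": 7}, {"claw": 1, "dp": [0, -0.003, 0], "turn": 7}, {"claw": 1, "dp": [0, 0, 0], "turn": 7}, {"claw": 1, "dp": [0, 0, 0], "turn": 7}]'

```text
time_s: 15.17
eef_pos: [0.596, 0.0658, 0.2522]
ee_rot: [[0.933, 0.357, 0.039], [0.358, -0.933, -0.023], [0.029, 0.035, -0.999]]
force: [-1.0, -0.3, 0.3]
gripper_width: 0.0851
```

```bash
python3 -c "
from h import *
goto(.616,.0722,.22,109.9)
s=sensors.observe();print(np.round(s['ee_rot'],3),np.round(s['qd'],3))
c=cam('wrist');save(c,'w4.png');print(proj(c,(.6159,.0724,.152)),proj(c,(.617,.0715,.106)))"
```

```text
t 15.17 p [0.596  0.0658 0.2522] yaw -69.1 | dp now [0.0201 0.0001 0.0328] | dp after turn [ 0.0201 -0.0003  0.0328] | turn 1.0 | F [-1.  -0.3  0.3] w 0.0851 q6 2.77
[[ 0.933  0.357  0.039]
 [ 0.358 -0.933 -0.023]
 [ 0.029  0.035 -0.999]] [-0.022  0.    -0.024 -0.008 -0.005  1.472]
[252.64863341 170.74106244] [252.76749229 159.37721682]
```

View pics/w4.png

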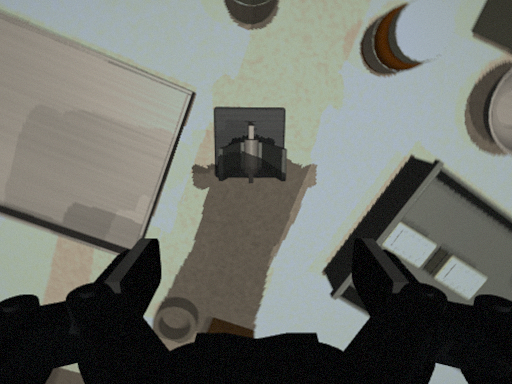

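The clip is centred at column 252, rows 148–183, matching the projection in y. The foot is square to the image, so the yaw is right. I'll move over it and lower.

Emit:
step_arm --plan '[{"claw": 1, "dp": [0.01, 0, 0.005], "turn": 0}, {"claw": 1, "dp": [0.01, 0, 0.015], "turn": 0}, {"claw": 1, "dp": [0.003, 0.001, 0.015], "turn": 0}, {"claw": 1, "dp": [0.002, 0.001, 0.015], "turn": 0}, {"claw": 1, "dp": [0, 0, 0.01], "turn": 0}, {"claw": 1, "dp": [0, 0, 0.005], "turn": 0}, {"claw": 1, "dp": [0, 0, 0], "turn": 0}, {"claw": 1, "dp": [0, 0, 0], "turn": 0}]'

```text
time_s: 15.88
eef_pos: [0.6262, 0.0653, 0.1817]
ee_rot: [[0.93, 0.365, 0.038], [0.366, -0.93, -0.024], [0.026, 0.036, -0.999]]
force: [0.6, -0.7, -0.0]
gripper_width: 0.0852
```

```bash
python3 -c "
from h import *
goto(.617,.072,.138,109.9)
s=sensors.observe();print(np.round(s['ee_rot'],3),np.round(s['qd'],3))"
```

```text
t 15.88 p [0.6262 0.0653 0.1817] yaw -68.6 | dp now [-0.0073 -0.0112  0.0432] | dp after turn [-0.0076 -0.011   0.0432] | turn 1.5 | F [ 0.6 -0.7 -0. ] w 0.0852 q6 2.77
[[ 0.93   0.365  0.038]
 [ 0.366 -0.93  -0.024]
 [ 0.026  0.036 -0.999]] [-0.005  0.01  -0.003 -0.004 -0.002 -0.018]
```

Emit:
step_arm --plan '[{"claw": 1, "dp": [-0.005, -0.006, 0], "turn": 1.5}, {"claw": 1, "dp": [-0.004, -0.005, 0.005], "turn": 0}, {"claw": 1, "dp": [0, -0.001, 0.01], "turn": 0}, {"claw": 1, "dp": [0, -0.001, 0.01], "turn": 0}, {"claw": 1, "dp": [0, 0, 0.008], "turn": 0}, {"claw": 1, "dp": [0, 0, 0], "turn": 0}, {"claw": 1, "dp": [0, 0, 0], "turn": 0}, {"claw": 1, "dp": [0, 0, 0], "turn": 0}]'

```text
time_s: 16.55
eef_pos: [0.6154, 0.0734, 0.1466]
ee_rot: [[0.938, 0.344, 0.041], [0.345, -0.938, -0.024], [0.03, 0.037, -0.999]]
force: [-0.2, -0.1, 0.6]
gripper_width: 0.0854
```

```bash
python3 -c "
from h import *
goto(.617,.072,.138,109.9)
s=sensors.observe();print(np.round(s['ee_rot'],3),np.round(s['qd'],3))"
```

```text
t 16.55 p [0.6154 0.0734 0.1466] yaw -69.9 | dp now [0.0008 0.0016 0.0087] | dp after turn [0.0008 0.0015 0.0087] | turn 0.2 | F [-0.2 -0.1  0.6] w 0.0854 q6 2.8
[[ 0.938  0.344  0.041]
 [ 0.345 -0.938 -0.024]
 [ 0.03   0.037 -0.999]] [-0.     0.003  0.002 -0.001 -0.001 -0.002]
```

Emit:
step_arm --plan '[{"claw": 1, "dp": [0, 0.001, 0.005], "turn": 0}, {"claw": 1, "dp": [0, 0.001, 0.005], "turn": 0}, {"claw": 0.6, "dp": [0, 0, 0], "turn": 0}, {"claw": 0.45, "dp": [0, 0, 0], "turn": 0}, {"claw": 0.3, "dp": [0, 0, 0], "turn": 0}, {"claw": 0.1, "dp": [0, 0, 0], "turn": 0}, {"claw": 0, "dp": [0, 0, 0], "turn": 0}, {"claw": 0, "dp": [0, 0, 0], "turn": 0}]'

```text
time_s: 17.22
eef_pos: [0.6194, 0.0704, 0.1388]
ee_rot: [[0.938, 0.344, 0.047], [0.345, -0.938, -0.025], [0.036, 0.04, -0.999]]
force: [-0.1, 0.2, 0.2]
gripper_width: 0.0218
```

```bash
python3 -c "
from h import *
goto(.617,.072,.138,109.9)
s=sensors.observe();print(np.round(s['ee_rot'],3))
c=cam('wrist');S=cam('scene')
cv2.imwrite('pics/w5.png',np.hstack([cv2.resize(S['img'][120:250,240:370,::-1],(400,400),interpolation=2),cv2.resize(c['img'][100:360,126:386,::-1],(400,400))]))"
```

```text
t 17.22 p [0.6194 0.0704 0.1388] yaw -69.9 | dp now [-0.0017 -0.0023  0.0007] | dp after turn [-0.0017 -0.0023  0.0007] | turn 0.2 | F [-0.1  0.2  0.2] w 0.0218 q6 2.8
[[ 0.938  0.344  0.047]
 [ 0.345 -0.938 -0.025]
 [ 0.036  0.04  -0.999]]
```

View pics/w5.png

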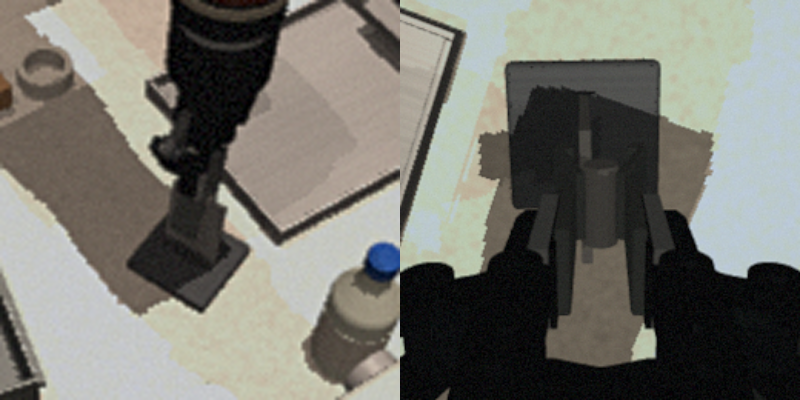

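Width is 21.8 mm; the cases (36 mm) read 34.5, so this agrees with the 24 mm fully squeezed stop. The pads hold both handles at crop (540,230) and (655,230). I'll lift straight up.

Emit:
step_arm --plan '[{"claw": 0, "dp": [0, 0, 0], "turn": 0}, {"claw": 0, "dp": [0, 0, -0.006], "turn": 0}, {"claw": 0, "dp": [0, 0, -0.01], "turn": 0}, {"claw": 0, "dp": [0.001, 0.001, -0.015], "turn": 0}, {"claw": 0, "dp": [0.001, 0.001, -0.02], "turn": 0}, {"claw": 0, "dp": [0.001, 0.001, -0.02], "turn": 0}, {"claw": 0, "dp": [0.001, 0.001, -0.02], "turn": 0}, {"claw": 0, "dp": [0, 0, -0.015], "turn": 0}]'

```text
time_s: 17.98
eef_pos: [0.6161, 0.0709, 0.2484]
ee_rot: [[0.938, 0.344, 0.038], [0.345, -0.938, -0.025], [0.027, 0.037, -0.999]]
force: [0.5, 0.4, -1.4]
gripper_width: 0.0218
```

```bash
python3 -c "
from h import *
goto(.521,-.389,.25,78.4)
s=sensors.observe();print(np.round(s['ee_rot'],3))"
```

```text
t 17.98 p [0.6161 0.0709 0.2484] yaw -69.9 | dp now [-0.2479  0.3988  0.0063] | dp after turn [-0.001   0.4695  0.0063] | turn 31.7 | F [ 0.5  0.4 -1.4] w 0.0218 q6 2.8
[[ 0.938  0.344  0.038]
 [ 0.345 -0.938 -0.025]
 [ 0.027  0.037 -0.999]]
```

Emit:
step_arm --plan '[{"claw": 0, "dp": [0, 0, -0.003], "turn": 6.3}, {"claw": 0, "dp": [0, 0, -0.003], "turn": 6.3}, {"claw": 0, "dp": [0, 0, 0], "turn": 6.3}, {"claw": 0, "dp": [0, 0, 0], "turn": 6.3}, {"claw": 0, "dp": [0, 0, 0], "turn": 6.3}, {"claw": 0, "dp": [0, 0.01, 0], "turn": 0}, {"claw": 0, "dp": [0, 0.025, 0], "turn": 0}, {"claw": 0, "dp": [0, 0.035, 0], "turn": 0}]'

```text
time_s: 18.65
eef_pos: [0.606, -0.0528, 0.266]
ee_rot: [[0.993, -0.103, 0.056], [-0.105, -0.994, 0.027], [0.053, -0.033, -0.998]]
force: [0.4, -0.1, -1.2]
gripper_width: 0.0219
```

Emit:
step_arm --plan '[{"claw": 0, "dp": [0, 0.038, 0], "turn": 0}, {"claw": 0, "dp": [0, 0.038, 0], "turn": 0}, {"claw": 0, "dp": [0, 0.038, 0], "turn": 0}, {"claw": 0, "dp": [0, 0.038, 0], "turn": 0}, {"claw": 0, "dp": [0, 0.038, 0], "turn": 0}, {"claw": 0, "dp": [0, 0.038, 0], "turn": 0}, {"claw": 0, "dp": [0, 0.038, 0], "turn": 0}, {"claw": 0, "dp": [0, 0.025, 0], "turn": 0}]'

```text
time_s: 19.32
eef_pos: [0.5738, -0.3547, 0.2635]
ee_rot: [[0.994, -0.095, 0.06], [-0.096, -0.995, 0.024], [0.057, -0.029, -0.998]]
force: [0.9, 0.1, -1.4]
gripper_width: 0.0218
```

```bash
python3 -c "
from h import *
goto(.521,-.389,.25,78.4)
s=sensors.observe();print(np.round(s['ee_rot'],3),np.round(s['qd'],2))"
```

```text
t 19.32 p [ 0.5738 -0.3547  0.2635] yaw -95.4 | dp now [-0.05    0.0395  0.0095] | dp after turn [-0.0454  0.0447  0.0095] | turn 6.2 | F [ 0.9  0.1 -1.4] w 0.0218 q6 2.55
[[ 0.994 -0.095  0.06 ]
 [-0.096 -0.995  0.024]
 [ 0.057 -0.029 -0.998]] [-0.39  0.29  0.49  0.22  0.02 -0.39]
```

Emit:
step_arm --plan '[{"claw": 0, "dp": [-0.012, 0.012, 0], "turn": 6.2}, {"claw": 0, "dp": [-0.012, 0.008, 0], "turn": 0}, {"claw": 0, "dp": [-0.012, 0.008, 0], "turn": 0}, {"claw": 0, "dp": [-0.01, 0.005, 0], "turn": 0}, {"claw": 0, "dp": [0, 0, 0], "turn": 0}, {"claw": 0, "dp": [0, 0, 0], "turn": 0}, {"claw": 0, "dp": [0, 0, 0], "turn": 0}, {"claw": 0, "dp": [0, 0, 0], "turn": 0}]'

```text
time_s: 19.98
eef_pos: [0.5191, -0.3835, 0.2623]
ee_rot: [[0.979, -0.194, 0.06], [-0.195, -0.98, 0.021], [0.055, -0.033, -0.998]]
force: [0.7, -0.5, -0.8]
gripper_width: 0.0217
```

```bash
python3 -c "
from h import *
goto(.521,-.389,.25,78.4)
s=sensors.observe();print(np.round(s['ee_rot'],3),np.round(s['qd'],2))
c=cam('top');S=cam('scene');w=cam('wrist')
for k,C in (('top',c),('scene',S),('wrist',w)): print(k,proj(C,(.519,-.388,.15)))
cv2.imwrite('pics/f1.png',np.vstack([np.hstack([cv2.resize(C['img'][y:y+100,x:x+133,::-1],(400,300),interpolation=2) for C,x,y in ((c,350,150),(S,60,150))]),np.hstack([cv2.resize(w['img'][...,::-1],(400,300)),np.zeros((300,400,3),np.uint8)])]))"
```

```text
t 19.98 p [ 0.5191 -0.3835  0.2623] yaw -101.2 | dp now [0.0023 0.0054 0.0123] | dp after turn [0.0023 0.0054 0.0123] | turn 0.4 | F [ 0.7 -0.5 -0.8] w 0.0217 q6 2.56
[[ 0.979 -0.194  0.06 ]
 [-0.195 -0.98   0.021]
 [ 0.055 -0.033 -0.998]] [ 0.01 -0.    0.    0.    0.   -0.01]
top [426.87630918 217.73209966]
scene [105.22047699 231.02656218]
wrist [267.26851994 197.36216732]
```

View pics/f1.png

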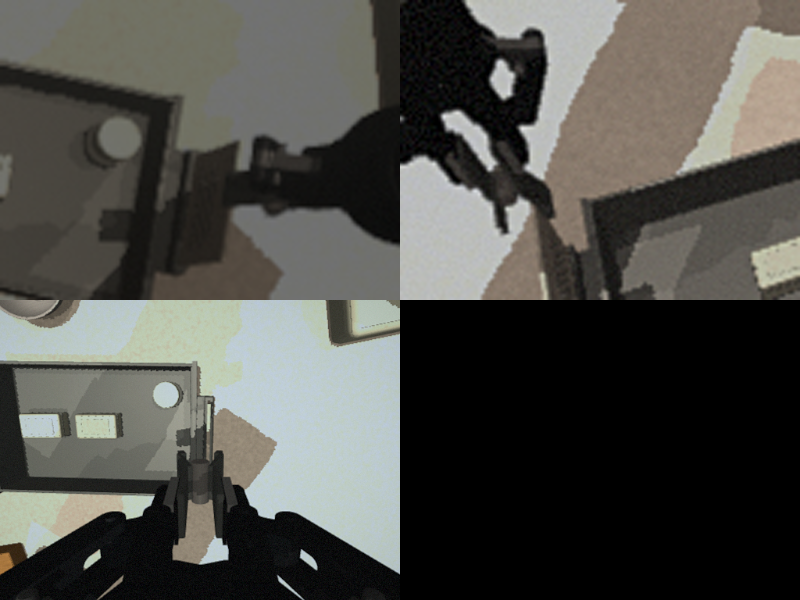

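The wrist panel shows the card's top edge as a bright strip near full-res column 270, rows 128–165. The clip is just to the left of it and still above it. I'll read the strip numerically.

Run:
```python
from h import *
np.set_printoptions(precision=4,suppress=True,linewidth=200)
w=cam('wrist'); g=w['img'].astype(int).sum(2)//3
y=np.array([.2016,.979]);x=np.array([.979,-.2016]);m=np.array([.521,-.389])
for s in (-.045,0,.045): print('pred',s,proj(w,(*(m+s*x),.15)))
for r in range(118,200,6): print(r,g[r,250:295].tolist())
s=sensors.observe();R=np.array(s['ee_rot']);p=np.array(s['eef_pos'])
for d in (.033,.045,.073): print('tool pt',d,proj(w,p+R[:,2]*d))
```

```text
pred -0.045 [267.078  249.5397]
pred 0 [267.9109 194.56  ]
pred 0.045 [268.8132 135.0046]
118 [138, 119, 89, 103, 99, 97, 148, 199, 195, 191, 195, 192, 191, 191, 195, 197, 191, 188, 184, 188, 186, 194, 201, 203, 202, 205, 200, 203, 206, 206, 206, 203, 205, 202, 202, 199, 207, 203, 204, 204, 202, 205, 207, 205, 206]
124 [139, 112, 83, 131, 131, 130, 128, 128, 128, 123, 117, 103, 81, 106, 101, 102, 100, 98, 77, 72, 99, 91, 71, 92, 151, 182, 209, 206, 207, 205, 205, 207, 204, 207, 205, 208, 205, 201, 201, 200, 207, 204, 207, 205, 206]
130 [123, 104, 121, 137, 135, 135, 134, 134, 130, 124, 112, 94, 104, 135, 138, 115, 63, 67, 82, 97, 89, 84, 66, 68, 150, 209, 206, 201, 205, 203, 201, 206, 203, 205, 202, 200, 203, 199, 205, 205, 205, 207, 205, 205, 202]
136 [117, 93, 101, 121, 120, 122, 119, 120, 121, 122, 105, 71, 99, 123, 123, 160, 192, 192, 184, 131, 49, 72, 71, 70, 118, 167, 208, 204, 205, 205, 206, 208, 203, 203, 203, 203, 208, 205, 204, 206, 206, 207, 208, 204, 203]
142 [108, 92, 116, 147, 145, 144, 144, 146, 145, 145, 123, 77, 112, 120, 137, 176, 194, 195, 174, 101, 51, 54, 39, 74,
[... 1430 characters left out ...]
, 65, 68, 68, 64, 60, 33, 36, 38, 67, 101, 102, 104, 101, 86, 78, 73, 49, 95, 139, 137, 128, 125, 128, 130, 129, 133, 134, 130, 127, 125, 127, 126, 132, 130, 127, 130, 130, 132, 130, 131]
190 [60, 53, 64, 67, 70, 65, 65, 69, 64, 50, 30, 38, 43, 68, 102, 117, 117, 112, 94, 79, 72, 54, 99, 138, 137, 135, 131, 135, 137, 137, 138, 139, 128, 128, 129, 128, 132, 134, 129, 129, 131, 136, 133, 133, 134]
196 [62, 47, 69, 63, 63, 68, 61, 70, 64, 45, 44, 46, 33, 70, 108, 113, 115, 102, 86, 75, 62, 55, 102, 122, 60, 39, 37, 38, 46, 41, 34, 29, 35, 30, 31, 71, 120, 136, 129, 132, 129, 132, 132, 134, 133]
tool pt 0.033 [257.1722 232.9467]
tool pt 0.045 [257.1137 224.2152]
tool pt 0.073 [257.0024 207.6116]
```

The card strip is centred on column 266.7, and its end row matches the prediction. That puts the card about 1.5 mm towards tote +y, at (0.5213, −0.3875), with the yaw parallel. I'll align just above it first.

Emit:
step_arm --plan '[{"claw": 0, "dp": [-0.002, 0.004, 0.005], "turn": 0.4}, {"claw": 0, "dp": [-0.002, 0.003, 0.008], "turn": 0}, {"claw": 0, "dp": [0, 0, 0.008], "turn": 0}, {"claw": 0, "dp": [0, 0, 0.005], "turn": 0}, {"claw": 0, "dp": [0, 0, 0], "turn": 0}, {"claw": 0, "dp": [0, 0, 0], "turn": 0}, {"claw": 0, "dp": [0, 0, 0], "turn": 0}, {"claw": 0, "dp": [0, 0, 0], "turn": 0}]'

```text
time_s: 20.85
eef_pos: [0.5148, -0.3891, 0.2307]
ee_rot: [[0.978, -0.201, 0.058], [-0.203, -0.979, 0.024], [0.052, -0.035, -0.998]]
force: [0.6, 0.3, 0.3]
gripper_width: 0.0218
```

```bash
cat > al.py <<'E'
from h import *
import sys
s=sensors.observe();R=np.array(s['ee_rot']);z=R[:,2]
t=np.array([.5213,-.3875])-z[:2]*.058
goto(t[0],t[1],float(sys.argv[1]),78.4);print(z.round(3),np.round(s['qd'],3))
w=cam('wrist');g=w['img'].astype(int).sum(2)//3
print('tool axis col',proj(w,s['eef_pos']+z*.045),'card pred',proj(w,(.5213,-.3875,.15)),proj(w,(.5654,-.3966,.15)))
for r in range(100,200,10): print(r,g[r,235:285].tolist())
E
python3 al.py .197
```

```text
t 20.85 p [ 0.5148 -0.3891  0.2307] yaw -101.6 | dp now [0.0013 0.0004 0.0339] | dp after turn [0.0013 0.0004 0.0339] | turn -0.0 | F [0.6 0.3 0.3] w 0.0218 q6 2.56
[ 0.058  0.024 -0.998] [0.002 0.001 0.001 0.    0.001 0.001]
tool axis col [256.88422698 224.13856267] card pred [256.74773384 200.89876173] [256.77892445 132.57151762]
100 [131, 140, 151, 139, 138, 138, 139, 120, 88, 104, 106, 107, 104, 100, 151, 203, 203, 199, 200, 202, 200, 199, 196, 199, 198, 197, 198, 197, 198, 199, 199, 200, 198, 199, 199, 198, 198, 198, 195, 192, 191, 195, 197, 196, 196, 197, 198, 198, 200, 199]
110 [127, 150, 152, 139, 138, 137, 146, 121, 90, 103, 101, 101, 99, 100, 153, 206, 200, 198, 197, 196, 193, 191, 196, 199, 201, 199, 200, 199, 201, 199, 202, 199, 202, 199, 198, 199, 199, 199, 199, 199, 200, 196, 198, 197, 201, 200, 198, 199, 202, 200]
120 [123, 160, 162, 133, 141, 137, 142, 120, 68, 66, 89, 91, 85, 87, 85, 83, 82, 87, 82, 73, 72, 75, 68, 69, 67, 70, 70, 74, 73, 69, 64, 56, 92, 165, 205, 203, 200, 201, 197, 201, 200, 208, 213, 209, 211, 213, 212, 208, 206, 208]
130 [115, 139, 137, 137, 140,
[... 941 characters left out ...]
134, 135]
170 [109, 137, 145, 140, 147, 146, 147, 124, 85, 121, 137, 103, 61, 60, 67, 67, 67, 70, 57, 129, 198, 203, 202, 192, 137, 44, 59, 81, 83, 78, 60, 46, 99, 143, 140, 138, 142, 141, 140, 140, 136, 135, 136, 133, 130, 128, 132, 136, 137, 139]
180 [54, 66, 73, 70, 66, 70, 73, 78, 80, 79, 89, 66, 67, 67, 71, 65, 67, 63, 51, 80, 110, 108, 105, 100, 77, 61, 76, 81, 79, 75, 56, 54, 104, 139, 135, 136, 135, 134, 134, 133, 138, 127, 134, 132, 136, 135, 133, 139, 139, 137]
190 [55, 63, 71, 68, 69, 68, 70, 63, 58, 65, 68, 67, 66, 69, 72, 66, 73, 62, 54, 76, 110, 111, 111, 99, 79, 57, 62, 83, 74, 73, 55, 50, 98, 140, 138, 139, 138, 131, 134, 131, 133, 134, 138, 141, 141, 139, 140, 134, 138, 135]
```

The card is at column 257, the tool axis at 256.9, and the prediction was 256.8, so it is aligned. I'll lower slowly.

Emit:
step_arm --plan '[{"claw": 0, "dp": [0, 0, 0.004], "turn": 0}, {"claw": 0, "dp": [0, 0, 0.006], "turn": 0}, {"claw": 0, "dp": [0, 0, 0.006], "turn": 0}, {"claw": 0, "dp": [0, 0, 0.006], "turn": 0}, {"claw": 0, "dp": [0, 0, 0.004], "turn": 0}, {"claw": 0, "dp": [0, 0, 0.002], "turn": 0}, {"claw": 0, "dp": [0, 0, 0], "turn": 0}, {"claw": 0, "dp": [0, 0, 0], "turn": 0}]'

```text
time_s: 21.57
eef_pos: [0.5168, -0.3882, 0.1998]
ee_rot: [[0.978, -0.201, 0.058], [-0.203, -0.979, 0.024], [0.052, -0.035, -0.998]]
force: [0.6, 0.8, -0.5]
gripper_width: 0.0218
```

```bash
python3 al.py .197 | head -3; python3 -c "
from h import *
c=cam('top');S=cam('scene');w=cam('wrist')
def e(C,x,y,wd,h,W,H): return cv2.resize(cv2.convertScaleAbs(C['img'][y:y+h,x:x+wd,::-1],alpha=1.5),(W,H),interpolation=2)
cv2.imwrite('pics/f2.png',np.hstack([e(S,70,180,80,110,400,550),e(w,190,110,130,180,400,550)]))"
```

```text
t 21.57 p [ 0.5168 -0.3882  0.1998] yaw -101.6 | dp now [0.0011 0.0005 0.0029] | dp after turn [0.0011 0.0005 0.0029] | turn -0.0 | F [ 0.6  0.8 -0.5] w 0.0218 q6 2.56
[ 0.058  0.024 -0.998] [ 0.     0.004 -0.003 -0.004 -0.002 -0.001]
tool axis col [256.86491151 224.18015338] card pred [257.05406025 218.07177494] [257.13260456 139.14372477]
```

View pics/f2.png

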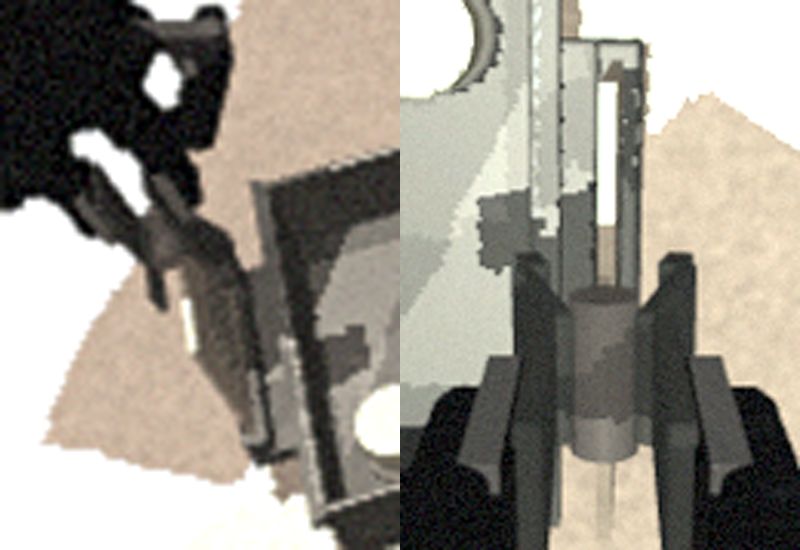

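The scene panel shows the jaws either side of the card. In the wrist panel the card (column 606) is centred under the coil (column 603). I'll go a few millimetres deeper.

Emit:
step_arm --plan '[{"claw": 0, "dp": [0.001, 0, 0.003], "turn": 0}, {"claw": 0, "dp": [0, 0, 0.003], "turn": 0}, {"claw": 0, "dp": [0, 0, 0.002], "turn": 0}, {"claw": 0, "dp": [0, 0, 0], "turn": 0}, {"claw": 0, "dp": [0, 0, 0], "turn": 0}, {"claw": 0, "dp": [0, 0, 0], "turn": 0}, {"claw": 0, "dp": [0, 0, 0], "turn": 0}, {"claw": 0, "dp": [0, 0, 0], "turn": 0}]'

```text
time_s: 22.43
eef_pos: [0.5188, -0.3888, 0.1922]
ee_rot: [[0.978, -0.201, 0.059], [-0.203, -0.979, 0.022], [0.054, -0.034, -0.998]]
force: [0.1, 0.7, -1.3]
gripper_width: 0.0218
```

```bash
python3 al.py .196 | head -3; python3 -c "
from h import *
S=cam('scene');w=cam('wrist')
def e(C,x,y,wd,h,W,H): return cv2.resize(cv2.convertScaleAbs(C['img'][y:y+h,x:x+wd,::-1],alpha=1.5),(W,H),interpolation=2)
cv2.imwrite('pics/f3.png',np.hstack([e(S,0,100,300,220,400,300),e(w,190,110,130,98,400,300)]))"
```

```text
t 22.43 p [ 0.5188 -0.3888  0.1922] yaw -101.6 | dp now [-0.0007  0.0001 -0.0039] | dp after turn [-0.0007  0.0001 -0.0039] | turn -0.0 | F [ 0.1  0.7 -1.3] w 0.0218 q6 2.56
[ 0.059  0.022 -0.998] [-0.001 -0.001  0.003 -0.     0.001 -0.   ]
tool axis col [256.9159544  224.17311369] card pred [256.34334851 226.16366   ] [256.38109848 144.42216302]
```

View pics/f3.png

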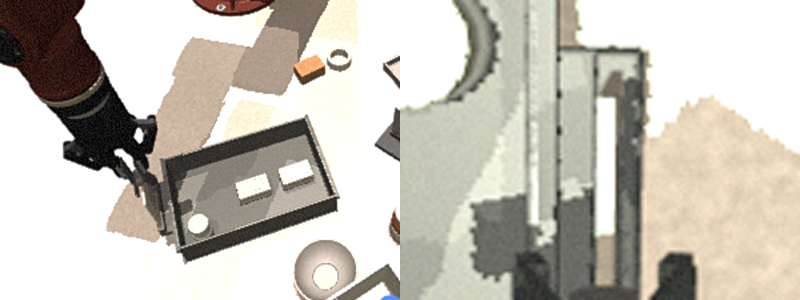

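The coil is only about 3 mm above the card's edge, so I'll raise 3 mm for margin.

Emit:
step_arm --plan '[{"claw": 0, "dp": [0, 0, -0.002], "turn": 0}, {"claw": 0, "dp": [0, 0, -0.001], "turn": 0}, {"claw": 0, "dp": [0, 0, 0], "turn": 0}, {"claw": 0, "dp": [0, 0, 0], "turn": 0}, {"claw": 0, "dp": [0, 0, 0], "turn": 0}, {"claw": 0, "dp": [0, 0, 0], "turn": 0}, {"claw": 0, "dp": [0, 0, 0], "turn": 0}, {"claw": 0, "dp": [0, 0, 0], "turn": 0}]'

```text
time_s: 23.25
eef_pos: [0.5187, -0.389, 0.1959]
ee_rot: [[0.978, -0.201, 0.06], [-0.203, -0.979, 0.022], [0.054, -0.033, -0.998]]
force: [0.1, -0.4, -0.5]
gripper_width: 0.0215
```

```bash
python3 al.py .196 | head -3
```

```text
t 23.25 p [ 0.5187 -0.389   0.1959] yaw -101.6 | dp now [-0.0009 -0.0001 -0.0002] | dp after turn [-0.0009 -0.0001 -0.0002] | turn -0.0 | F [ 0.1 -0.4 -0.5] w 0.0215 q6 2.56
[ 0.06   0.022 -0.998] [-0.002  0.001  0.    -0.001 -0.    -0.   ]
tool axis col [256.94708272 224.15176496] card pred [256.14186778 223.91073834] [256.16571962 143.73353215]
```

```bash
python3 -c "
from station import ticket
print(ticket.hand_in())"
```

```text
the job is handed in; nothing more can be done
None
```

I put both sealed cases in the tote and let go of them. Then I squeezed the clip off its stand, and the arm is holding it wide open over the middle of the record card. I handed the job in at about 23 s of the 72 s allowed; hand-in gives no verdict.

**What the last checks showed:**
- **Clip squeezed:** the gripper reads 21.5 mm. It also read about 1.5 mm small on the 36 mm cases, so this agrees with the clip's 24 mm fully squeezed stop.
- **Over the card:** the tool's axis is within about 1 mm of the card's plane and about 1 mm from its middle along the edge. In the last close view, taken about 4 mm higher, the card lay centred under the coil with the jaws on either side.
- **Depth:** from the measured tool height, the jaw tips are about 27 mm below the card's top edge and the coil is about 7 mm above it. I did not measure these two from a picture.
- **No contact:** the force readings were about 1 N, which is noise level.
- **Cases:** the last scene view shows both in the tote, clear of the pot, which is still in its place.

**What disagreed:**
- **Tilt:** the tool drifted to about 3.5° off vertical, and the moves give no way to correct that. It leans mostly along the card's edge, and I shifted the final position to allow for it.
- **Card position:** my first estimate of the card was about 1.5 mm off, and I corrected it from the wrist view before lowering the clip.

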